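Pop the battery hatch of the welding remote's charging dock

ROBOT

A 7-joint arm with a two-finger parallel gripper is mounted at the origin on the work surface. World frame = base frame: x ahead of the robot, y to its left, z up, the work surface at z = 0. Lengths are in m, angles in rad, forces in N, time in s.
With the tool pointing down it reaches from about 0.425 to 0.925 m from the base axis. Payload 6.8 kg.
Tool frame: the origin (TCP) lies at the very end of the fingers, on their centre line; the grasp point (between the pads) lies 19 mm behind it; z points along the fingers, y is the line along which they close (so a half turn about z gives the same grasp; the last joint's range is limited). The gripper opens to 85 mm and grips with 20 to 120 N. Pads are 22 mm wide; open, the fingers measure 114 mm over their backs; the gripper's body (76 mm by 85 mm) begins 54 mm behind the grasp point. The pads swing forward as they close: fully open they stand 13 mm farther back than shut.
Start: joints at [1.169, 0.477, 0.022, 1.555, -0.011, 1.109, -0.083], TCP at [0.195, -0.646, 0.231] pointing down, gripper open.
Joint ranges: [-2.96, 2.96], [-0.34, 2.1], [-1.41, 1.46], [0.24, 2.44], [-1.37, 4.51], [0.17, 1.92], [-2.96, 2.96]. Speed limits (rad/s): [2.39, 2.39, 3.14, 3.14, 3.14, 3.14, 3.14].

INTERFACE

Orientations are given as a unit quaternion [w, x, y, z].
In Python, from station import bot gives the robot as it stands.
- The arm moves only by the tool nudge_tcp, called as name(argument=value, ...) on one line, values as JSON. Schema: {"type":"object","properties":{"steps":{"type":"string"},"force":{"type":"number"},"only":{"type":"string"},"quiet":{"type":"boolean"},"lines":{"type":"string"}},"required":["steps"],"additionalProperties":false}. steps is a string of 1 to 20 rows, parted by semicolons, with the numbers parted by commas; each row has 5 numbers: dx, dy, dz in shares of the most that a row can go, 1 being 50 mm, then a turn about the tool's z in shares of pi rad (1.0 is pi rad), then the opening from 0.0 (shut) to 1.0 (fully open); each row shifts and turns the commanded pose from where the row before left it, along the tool's axes as they then stand; what a row does not reach is not made up. A row lasts 1/10 s, in which the tool goes at most 0.05 m and 0.15 rad, less where a joint would pass 70% of its speed; a pose out of reach is approached as far as the arm can. The fingers move at their own pace and stop on an object; force is the grip in N (left out, the last holds). Time passes only in rows, so rows that do not move let the fingers close. The tool returns the time, the measured TCP pose, the force, the opening and the grip force at its end. only (a regular expression) keeps the lines of the reply that match it, lines (a string "A,B") keeps lines A to B, and quiet returns only ok. Shift and turn numbers lie between -1 and 1, and a call with a number outside is refused. Input that does not fit is refused with a message, and nothing moves.
- bot.get_obs(): the state, without advancing time (a new reading comes with each control period).
- bot.read_camera(name): name is "scene" or "side" or "wrist"; returns the picture (384x512x3 uint8, blue, green, red); there is no depth.
- bot.camera_info(name): a dict with "vertical_fov" (degrees; the focal length in pixels is half the picture's height over the tangent of half this angle, whatever the lens; pixels are square), "cx", "cy" (the principal point, pixels), "view" (4x4, takes a point from world to camera coordinates); the wrist camera has in their place "hand_eye" (4x4, takes a point from camera to tool coordinates, whose origin is the TCP and whose axes are the flange's). Camera axes: x right, y up, looking along -z (the intrinsics and any distortion apply to the point x, -y, -z); pixel columns grow to the right and rows downward; lengths in m; the calibration is good to about 2 mm. The wrist camera is an equidistant fisheye: a pixel r from the principal point sees the ray r / f radians off the axis. A picture is of the moment at which its call begins: read the wrist's pose just before it. camera_info takes no time and is no camera call.
- bot.hand_in(): hands the job in; it is judged then, once.
The state is a dict: "t": time; "q": joint angles; "joint_vel": joint speeds; "joint_torque": joint torques, N m; "eef_pos": TCP position; "tool_rot": TCP orientation; "contact_force": force on the tool from outside, world axes, zero at the start; "torque": the same for the moment, N m; "gripper_width": opening from 0.0 (shut) to 1.0 (fully open); "grasp_force": force on a finger pad.
Only numpy, scipy, OpenCV 4.12 (cv2) and the standard library are available. Lean on these libraries where they do the work, as an engineer would, in place of code of your own. Each camera call takes 0.05 s, during which the arm holds its last target. There are 200 camera calls.

TASK

The cells in the charging dock on the welding bench are due for a swap: with the fingertips, press the larger of its two hatches down on its round spot until it stops, then let go and move away so that it springs up by itself. Wait until it stands fully open and stays open; do not lift it or push it down again. Leave the smaller fuse hatch shut and the loose parts on and around the dock where they are.

Things in the scene. Friction and masses are not known exactly. Their poses are not given: they have to be found in the camera images.
- dock: charging dock, fixed on the bench: black base 170 (x) x 280 (y) x 12 mm; grey console 74 mm wide in its middle and grey terminal block along its +x side, both 62 mm tall (14 mm knob on the block); left and right of the console a grey bay 100 x 90 mm, rim 60 mm above the bench, each with a hatch. Which bay has which hatch varies. Origin: centre of the underside; z up, hatches hinge on their +x edge
- battery_spot (a point): where to press: centre of the round grey spot (18 mm across) on top of the larger hatch, a black plate 84 (x) x 70 (y) x 11 mm, top 68 mm above the bench when shut, 8 mm proud of its bay's rim. The spot is 20 mm from the free edge, midway in y, 64 mm from the hinge; it moves with the hatch. Axes when shut as the dock's: x towards the hinge, z up
- battery_hinge (a point): middle of the larger hatch's hinge line (along y), on its +x edge (the edge with three thin grey strips), 60 mm above the bench. The opening hatch sweeps a radius of 84 mm about it
- battery_hatch (a joint): angle of the larger hatch, rad: 0 shut; negative pushed in, stop at -0.085 (5.5 mm at the spot); 1.7 fully open, just past upright. Push-push latch: pushed past about -0.05 (3.5 mm, about 3 N; firm stop at the end) it unlatches, and when let go a weak spring (1 N at the spot) swings it fully open in about 2 s; it follows a slowly withdrawing finger. Pushed less far it stays latched; press again
- battery_slide (a joint): a small tell-tale slide hidden in the larger hatch's bay, in m: 0 at the start; the hatch pushes it out as it swings open, to about 0.016, and it stays out by friction even if the hatch were shut again
- fuse_spot (a point): centre of the like round spot on the smaller, fuse hatch in the other bay, to be left alone: a black plate 52 mm (x) by 44 mm (y), 11 mm thick, top also 68 mm above the bench, spot 20 mm from its free edge
- fuse_hatch (a joint): angle of the smaller hatch in rad: 0 shut, negative pushed in, positive open. It must stay shut
- nozzle: loose white ceramic torch nozzle, 22 mm across, 36 mm tall, standing on the centre console. Origin at the centre of its underside
- pipe_stub: loose steel pipe stub, 50 mm across, 60 mm tall, standing on the bench beside the dock. Origin at the centre of its underside
- spare_cell: loose spare battery cell, a metal cylinder 25 mm across, 64 mm tall, standing on the bench beside the dock. Origin at the centre of its underside
- wrench: loose wrench lying flat on the bench on the dock's +x side, 60 to 120 mm clear of it, nearly parallel to the dock's y

How it is judged:
By the outcome, as a careful person would: the job done as asked, in the order asked, and still so for the second after the job is handed in, with the robot touching nothing.
It also fails if it takes over 32 s, if anything falls off the work surface, if the arm or the gripper's body presses on something with over 40 N, if the wrist force passes 120 N, or if a joint passes its speed limit or range.

## Working session

There is one attempt and no reset: what is moved stays moved. The work goes in short steps, Python scripts to look and compute and a tool call to move; the robot and the scene stay as the last step left them, time stands still between calls to the robot, and variables do not carry over. Pictures are saved under pics/ and viewed, at most 10 in all, crops included, and the job is handed in when it is done.

```bash
mkdir -p pics; ls; python3 - <<'E'
from station import bot
import cv2,numpy as np
o=bot.get_obs();print(o['t'],o['eef_pos'],o['tool_rot'])
for n in("scene","side"):
    cv2.imwrite(f"pics/{n}0.png",cv2.resize(bot.read_camera(n),(800,600),interpolation=cv2.INTER_CUBIC))
for n in("scene","side","wrist"):print(n,bot.camera_info(n))
E
```

```text
pics
station.py
0.0 [ 0.19527912 -0.64551134  0.23029202] [-9.07205356e-04  9.89232785e-01  1.46347660e-01 -1.90572926e-04]
scene {'vertical_fov': 51.67421463982664, 'cx': 261.8153492691422, 'cy': 187.70963601828132, 'view': array([[-0.18009976,  0.98359267, -0.0104655 ,  0.08311057],
       [-0.76004482, -0.1323976 ,  0.6362411 ,  0.42769428],
       [ 0.62441648,  0.12254112,  0.7714193 , -1.39346879],
       [ 0.        ,  0.        ,  0.        ,  1.        ]])}
side {'vertical_fov': 46.795276614947845, 'cx': 249.469335681783, 'cy': 192.50338185773762, 'view': array([[ 0.99967541, -0.02350832,  0.00981972, -0.61415974],
       [ 0.00622642,  0.59918808,  0.80058408, -0.07811118],
       [-0.02470425, -0.80026308,  0.59913997, -0.82454177],
       [ 0.        ,  0.        ,  0.        ,  1.        ]])}
wrist {'vertical_fov': 65.70646984690485, 'cx': 252.58935313370566, 'cy': 186.0987213359777, 'hand_eye': array([[-2.66940983e-05,  9.57034232e-01,  2.89974960e-01,
         7.37929207e-02],
       [ 9.99999920e-01, -8.98903877e-05,  3.88731062e-04,
        -2.42680617e-04],
       [ 3.98094895e-04,  2.89974948e-01, -9.57034154e-01,
        -1.43637452e-01],
       [ 0.00000000e+00,  0.00000000e+00,  0.00000000e+00,
         1.00000000e+00]])}
```

View pics/scene0.png

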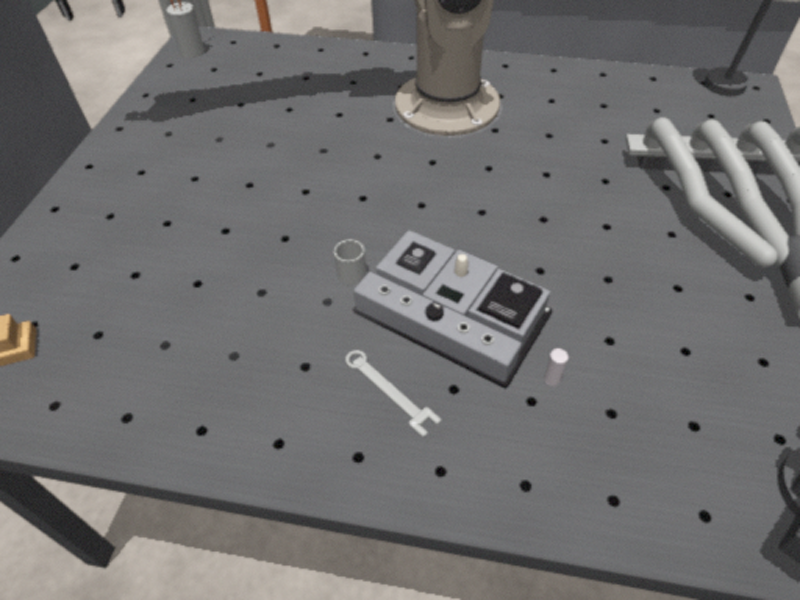

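View pics/side0.png

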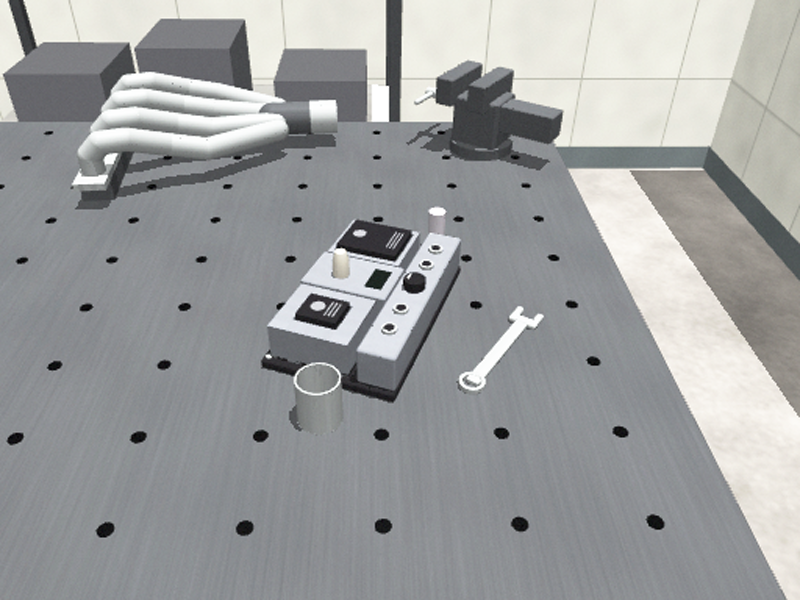

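Scene (800 px wide): large hatch's spot at (517,287), fuse spot (418,253), nozzle on the console at (461,262). Side: large spot (360,233), fuse spot (319,306).

```bash
cat > h.py <<'E'
from station import bot
import numpy as np
def ray(n,u,v):
    c=bot.camera_info(n);f=192/np.tan(np.radians(c['vertical_fov']/2));V=c['view']
    u=(u+.5)/1.5625-.5;v=(v+.5)/1.5625-.5
    d=V[:3,:3].T@np.array([(u-c['cx'])/f,-(v-c['cy'])/f,-1]);return -V[:3,:3].T@V[:3,3],d
def onz(n,u,v,z):
    o,d=ray(n,u,v);return o+d*(z-o[2])/d[2]
E
python3 - <<'E'
from h import *
P={}
for k,a,b,z in(("big",(517,287),(360,233),.068),("fuse",(418,253),(319,306),.068),("nozzletop",(462,256),(340,251),.098)):
    p,q=onz("scene",*a,z),onz("side",*b,z);print(k,p.round(4),q.round(4))
    P[k]=(p+q)/2
d=P['big']-P['fuse'];print(np.linalg.norm(d),np.degrees(np.arctan2(d[1],d[0])))
# terminal block top far edge corners, scene
for c in((355,301),(517,343),):print(onz("scene",*c,.062))
for c in((460,238),(400,365)):print('side',onz("side",*c,.062))
print('big corners',[onz("scene",*c,.068)[:2].round(4) for c in((500,273),(542,288),(520,330),(476,309))])
print('big corners side',[onz("side",*c,.068)[:2].round(4) for c in((357,220),(419,230),(401,259),(336,245))])
o=bot.get_obs();from scipy.spatial.transform import Rotation as R
w=o['tool_rot'];M=R.from_quat([w[1],w[2],w[3],w[0]]).as_matrix();print(M.round(3))
E
```

```text
big [0.573  0.1907 0.068 ] [0.5769 0.1891 0.068 ]
fuse [0.5281 0.0272 0.068 ] [0.5305 0.0243 0.068 ]
nozzletop [0.5505 0.1004 0.098 ] [0.5538 0.097  0.098 ]
0.17036033443543588 74.44569499920462
[ 0.63869419 -0.05193046  0.062     ]
[0.67449301 0.19864931 0.062     ]
side [0.71422544 0.18475967 0.062     ]
side [ 0.62267455 -0.07344306  0.062     ]
big corners [array([0.5486, 0.1622]), array([0.5684, 0.2288]), array([0.6548, 0.2009]), array([0.627 , 0.1331])]
big corners side [array([0.5723, 0.2243]), array([0.6583, 0.1964]), array([0.6308, 0.1239]), array([0.5453, 0.1586])]
[[ 0.957  0.29  -0.001]
 [ 0.29  -0.957  0.002]
 [-0.    -0.002 -1.   ]]
```

```bash
python3 - <<'E'
from station import bot
import cv2,numpy as np
a=cv2.resize(bot.read_camera("scene")[145:255,220:370],(800,587),interpolation=cv2.INTER_CUBIC)
cv2.imwrite("pics/c1.png",a)
a=cv2.resize(bot.read_camera("side")[130:260,160:310],None,fx=4.6,fy=4.6,interpolation=cv2.INTER_CUBIC)
cv2.imwrite("pics/c2.png",a)
E
```

```text
(no output)
```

View pics/c1.png

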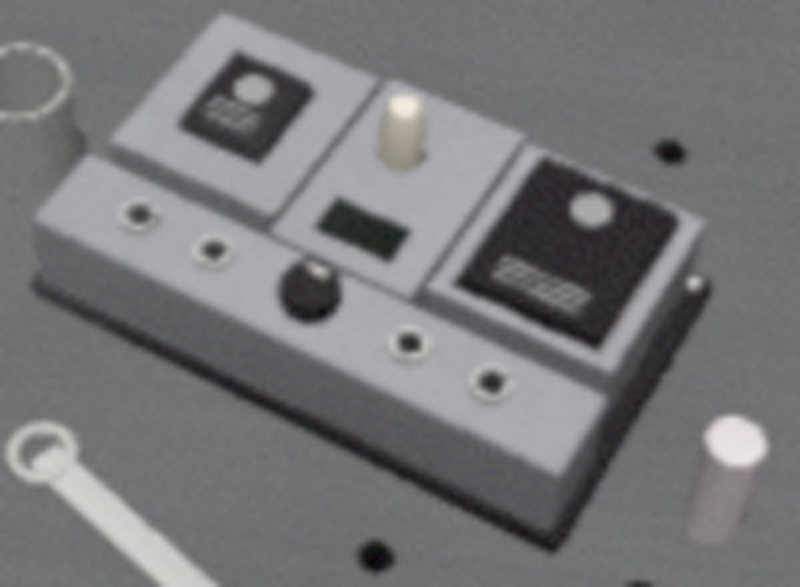

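The rows are not in the units I measure in: shifts go in shares of 50 mm and turns go in shares of pi rad. I convert before sending: -0.034 m is -0.68, -0.03 m is -0.6.

nudge_tcp(steps="0.6,-0.68,0,0,0;0.6,-0.68,0,0,0;0.6,-0.68,0,0,0;0.6,-0.68,0,0,0;0.6,-0.68,0,0,0;0.6,-0.68,0,0,0;0.6,-0.68,0,0,0;0.6,-0.68,0,0,0;0.6,-0.68,0,0,0;0.6,-0.68,0,0,0;0.6,-0.68,0,0,0;0.6,-0.68,0,0,0;0.6,-0.68,0,0,0;0.6,-0.68,0,0,0;0.6,-0.68,0,0,0;0.6,-0.68,0,0,0;0.6,-0.68,0,0,0;0.6,-0.68,0,0,0;0.4,-0.6,0,0,0;0,0,0,0,0", force=20)

```text
t: 2.2
eef_pos: [0.5459, 0.1371, 0.2314]
tool_rot: [-0.002, 0.989, 0.15, 0.001]
contact_force: [0.0, 0.3, 0.7]
gripper_width: -0.001
grasp_force: 0.0
```

The crop confirms the spot at (591,210), which is (516.5,287.7) in the earlier scale. I'll move above it and check with the wrist camera.

In the tool's units: 0.03 m is 0.6, 0.022 m is 0.44.

nudge_tcp(steps="0.44,-0.42,0.4,0,0;0.42,-0.42,0.6,0,0;0,0,0.6,0,0;0,0,0,0,0")

```text
t: 2.6
eef_pos: [0.5718, 0.1819, 0.1471]
tool_rot: [0.001, 0.989, 0.147, -0.004]
contact_force: [0.1, -0.7, -0.3]
gripper_width: 0.004
grasp_force: 0.0
```

```bash
python3 - <<'E'
from station import bot
import cv2,numpy as np
o=bot.get_obs();print(o['eef_pos'],o['tool_rot'])
cv2.imwrite("pics/w1.png",cv2.resize(bot.read_camera("wrist"),(800,600),interpolation=cv2.INTER_CUBIC))
E
```

```text
[0.57175156 0.18194475 0.1470617 ] [ 8.71313917e-04  9.89153478e-01  1.46827384e-01 -4.04452362e-03]
```

View pics/w1.png

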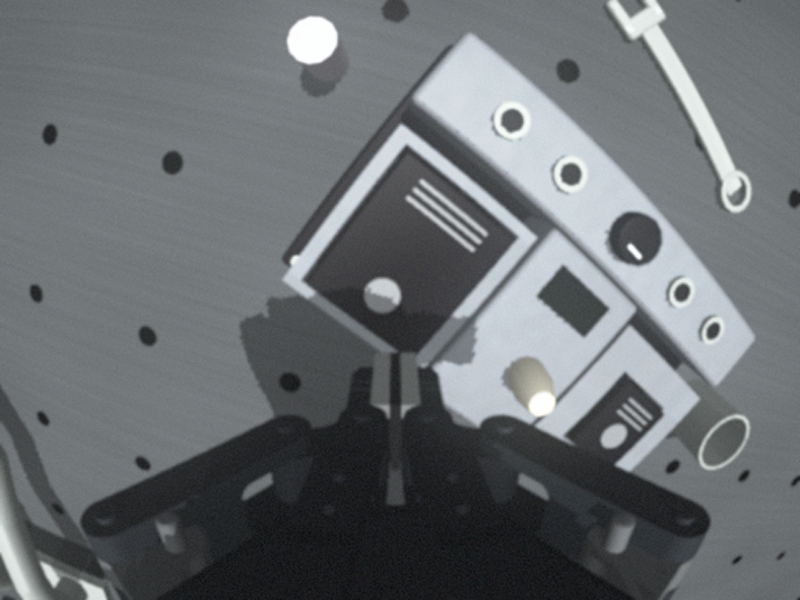

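The wrist view shows the spot at (382,295), the hatch shut and the fingertips at about (395,355).

```bash
python3 - <<'E'
from h import *
from scipy.spatial.transform import Rotation as R
w=np.array([8.71313917e-04,9.89153478e-01,1.46827384e-01,-4.04452362e-03]);t=np.array([0.57175156,0.18194475,0.1470617])
M=R.from_quat([w[1],w[2],w[3],w[0]]).as_matrix();c=bot.camera_info("wrist");H=c['hand_eye'];f=192/np.tan(np.radians(c['vertical_fov']/2))
for u,v in((382,295),(304,277),(398,151)):
    x=(u+.5)/1.5625-.5-c['cx'];y=(v+.5)/1.5625-.5-c['cy'];r=np.hypot(x,y);th=r/f
    d=np.array([x/r*np.sin(th),-y/r*np.sin(th),-np.cos(th)]);D=M@H[:3,:3]@d;O=t+M@H[:3,3];print((O+D*(.068-O[2])/D[2]).round(4))
print((O+D*0)[:3])
o=bot.get_obs();print(o['t'],o['eef_pos'],o['tool_rot']);w=o['tool_rot'];M=R.from_quat([w[1],w[2],w[3],w[0]]).as_matrix()
print(M.T@(np.array([.575,.190,.08])-o['eef_pos']))
E
```

```text
[0.5732 0.1895 0.068 ]
[0.5709 0.2298 0.068 ]
[0.6436 0.2026 0.068 ]
[0.64339824 0.20402564 0.29008487]
2.65 [0.57305438 0.18184295 0.14946879] [ 7.16029862e-04  9.89241015e-01  1.46272679e-01 -2.45064916e-03]
[ 0.00457432 -0.00729353  0.06944145]
```

In the tool's units: 0.03 m is 0.6, -0.007 m is -0.14.

nudge_tcp(steps="0.06,-0.14,0.4,0,0;0,0,0.6,0,0;0,0,0.3,0,0;0,0,0,0,0;0,0,0,0,0")

```text
t: 3.15
eef_pos: [0.5762, 0.1904, 0.0876]
tool_rot: [0.0, 0.989, 0.146, 0.001]
contact_force: [-0.3, -0.5, 0.1]
gripper_width: -0.007
grasp_force: 0.0
```

In the tool's units: 0.009 m is 0.18, -0.002 m is -0.04.

nudge_tcp(steps="-0.04,0,0.18,0,0;0,0,0.16,0,0;0,0,0.02,0,0;0,0,0.02,0,0;0,0,0.02,0,0;0,0,0,0,0")

```text
t: 3.75
eef_pos: [0.5734, 0.1902, 0.0664]
tool_rot: [0.0, 0.989, 0.146, -0.0]
contact_force: [-1.0, -0.9, 1.9]
gripper_width: 0.002
grasp_force: 0.9
```

nudge_tcp(steps="0,0,0.02,0,0;0,0,0.02,0,0;0,0,0.02,0,0;0,0,0,0,0")

```text
t: 4.15
eef_pos: [0.5734, 0.1903, 0.0632]
tool_rot: [-0.0, 0.989, 0.146, -0.0]
contact_force: [-2.4, -0.1, 3.5]
gripper_width: -0.002
grasp_force: 1.6
```

In the tool's units: 0.001 m is 0.02.

nudge_tcp(steps="0,0,0.02,0,0;0,0,0.02,0,0;0,0,0,0,0")

```text
t: 4.45
eef_pos: [0.5735, 0.1905, 0.0628]
tool_rot: [0.0, 0.989, 0.146, 0.0]
contact_force: [-7.3, -2.8, 15.4]
gripper_width: 0.001
grasp_force: 8.3
```

At the firm stop (15 N). I'll withdraw quickly: straight up, then away from the hinge.

In the tool's units: -0.05 m is -1, -0.045 m is -0.9.

nudge_tcp(steps="0,0,-0.6,0,0;0,0,-1,0,0;-0.2,-0.14,-0.9,0,0;-0.5,-0.34,-0.6,0,0;-0.5,-0.34,-0.4,0,0;-0.5,-0.34,0,0,0;0,0,0,0,0;0,0,0,0,0;0,0,0,0,0;0,0,0,0,0;0,0,0,0,0;0,0,0,0,0;0,0,0,0,0;0,0,0,0,0;0,0,0,0,0;0,0,0,0,0;0,0,0,0,0;0,0,0,0,0;0,0,0,0,0;0,0,0,0,0")

```text
t: 6.45
eef_pos: [0.4754, 0.2211, 0.2363]
tool_rot: [0.0, 0.989, 0.146, 0.0]
contact_force: [0.3, 0.1, -0.2]
gripper_width: -0.004
grasp_force: 0.0
```

nudge_tcp(steps="0,0,0,0,0;0,0,0,0,0;0,0,0,0,0;0,0,0,0,0;0,0,0,0,0;0,0,0,0,0;0,0,0,0,0;0,0,0,0,0;0,0,0,0,0;0,0,0,0,0;0,0,0,0,0;0,0,0,0,0;0,0,0,0,0;0,0,0,0,0;0,0,0,0,0")

```text
t: 7.95
eef_pos: [0.4754, 0.2211, 0.2363]
tool_rot: [0.0, 0.989, 0.146, 0.0]
contact_force: [-0.4, 0.8, -0.4]
gripper_width: 0.002
grasp_force: 0.0
```

```bash
python3 - <<'E'
from station import bot
import cv2
cv2.imwrite("pics/s2.png",cv2.resize(bot.read_camera("side")[100:292,120:376],(800,600),interpolation=cv2.INTER_CUBIC))
E
```

```text
(no output)
```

View pics/s2.png

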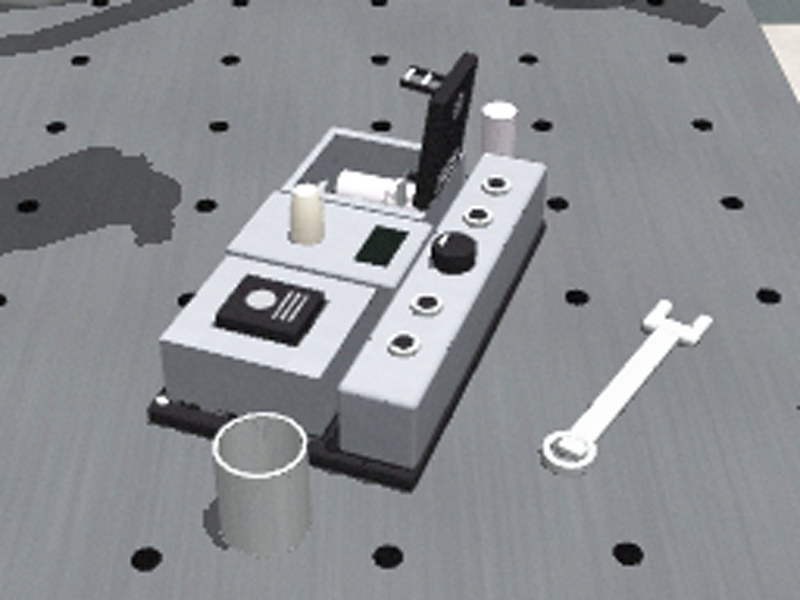

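The larger hatch stands upright, from the hinge at about (430,200) to the top at about (470,58). The fuse hatch is shut and the loose parts are in place. I'll wait a little and check that it is at 1.7 rad and still.

```bash
python3 - <<'E'
from station import bot
import numpy as np,cv2
cv2.imwrite("pics/a.png",bot.read_camera("side"))
E
```

nudge_tcp(steps="0,0,0,0,0;0,0,0,0,0;0,0,0,0,0;0,0,0,0,0;0,0,0,0,0;0,0,0,0,0;0,0,0,0,0;0,0,0,0,0;0,0,0,0,0;0,0,0,0,0", lines="1,1")

```text
t: 9.05
```

```bash
python3 - <<'E'
from station import bot
import numpy as np,cv2
b=bot.read_camera("side");a=cv2.imread("pics/a.png");print(np.abs(a.astype(int)-b)[100:292,120:376].max())
c=bot.camera_info("side");V=c['view'];f=192/np.tan(np.radians(c['vertical_fov']/2))
y=np.radians(-17.5);ex=np.array([np.cos(y),np.sin(y),0]);ey=np.array([-np.sin(y),np.cos(y),0]);h=np.array([.574,.1897,.06])+.064*ex
for th in(1.4,1.5,1.6,1.7):
  n=ex*np.sin(th)+np.array([0,0,np.cos(th)]); 
  for s in(-.035,.035):
    p=h+s*ey+.084*(-np.cos(th)*ex+np.array([0,0,np.sin(th)]))
    for q in(p,p+.008*n):
      C=V[:3,:3]@q+V[:3,3];u=c['cx']-f*C[0]/C[2];v=c['cy']+f*C[1]/C[2];print(th,s,((u-120)*3.125).round(),((v-100)*3.125).round())
E
```

```text
21
1.4 -0.035 396.0 90.0
1.4 -0.035 408.0 90.0
1.4 0.035 426.0 41.0
1.4 0.035 437.0 41.0
1.5 -0.035 409.0 90.0
1.5 -0.035 421.0 91.0
1.5 0.035 438.0 41.0
1.5 0.035 450.0 42.0
1.6 -0.035 422.0 92.0
1.6 -0.035 434.0 94.0
1.6 0.035 450.0 43.0
1.6 0.035 462.0 45.0
1.7 -0.035 435.0 95.0
1.7 -0.035 447.0 98.0
1.7 0.035 462.0 45.0
1.7 0.035 474.0 48.0
```

The observed edges match 1.7 rad, and the two pictures taken 1 s apart differ only at about noise level.

```bash
python3 -c "
from station import bot
print(bot.hand_in())"
```

```text
the job is handed in; nothing more can be done
None
```

I pressed the larger hatch to its stop and let go; it sprang open by itself to about 1.7 rad and stayed there, with the fuse hatch shut, the loose parts undisturbed in the final picture, and the job handed in at about 9 s.

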